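# Release the ceramic grinding ball from the feeder

## Robot

A 7-joint arm with a two-finger parallel gripper is mounted at the origin on the work surface. World frame = base frame: x ahead of the robot, y to its left, z up, the work surface at z = 0. Lengths are in m, angles in rad, forces in N, time in s.
With the tool pointing down it reaches from about 0.425 to 0.875 m from the base axis. Payload 4.7 kg.
Tool frame: the origin (TCP) lies at the centre of the arm's flange, where the gripper is bolted on; the fingertips stand 182 mm ahead of it and the grasp point (between the pads) lies ahead of it (ctrl.hold_point_z is the z of the grasp point in the tool frame, in m); z points along the fingers, y is the direction in which the jaws open and shut (so a half turn about z gives the same grasp; the last joint's range is limited). The gripper opens to 87 mm and grips with 3 to 60 N. Pads are 19 mm wide; open, the fingers measure 117 mm over their backs; the gripper's body (75 mm by 190 mm) begins 51 mm behind the grasp point.
Start: joints at [-1.129, 0.321, -0.07, 1.45, 0.023, 1.371, -0.057], TCP at [0.27, 0.591, 0.405] pointing down, gripper open.
Joint ranges: [-2.86, 2.86], [-0.3, 2.09], [-1.38, 1.24], [0.06, 2.45], [-1.56, 4.7], [0.09, 2.05], [-2.69, 2.69]. Speed limits (rad/s): [2.57, 2.57, 3.14, 3.14, 3.14, 3.14, 3.14].

## Interface

Orientations are given as a rotation vector (axis times angle).
In Python, from bench import get_state, imaging, workorder, ctrl gives the robot as it stands.
- The arm moves only by the tool step_arm, never from a script. Its argument "increments" is a list of rows, each an object of numbers: "claw": the opening, from 0 (shut) to 1 (fully open); "tx", "ty", "tz": the shift along the tool's x, y, z in m; "spin": the turn about the tool's z in degrees. A call has 1 to 8 rows; each row is the pose to reach, as a shift and turn from the pose commanded when the call began, along the tool's axes at that moment; what a row does not reach only later rows make up. A row lasts 1/12 s, in which the tool goes at most 41.7 mm and 7.16 degrees, less where a joint would pass 70% of its speed; a pose out of reach is approached as far as the arm can. A call with a gripper value outside its range is refused whole. The fingers move at their own pace and stop on an object; "force" is the grip in N (left out, the last holds). Time passes only in rows, so rows that repeat a pose let the fingers close. It gives the time, the measured TCP pose, the force and the opening at its end, in the units of the state.
- get_state(): the state, without advancing time (a new reading comes with each control period).
- imaging.get_image(name): name is "side" or "top" or "wrist"; returns the picture (400x640x3 uint8, blue, green, red); there is no depth.
- imaging.camera_params(name): a dict with "intrinsics" (3x3 intrinsics, pixels), "camera_from_world" (4x4, takes a point from world to camera coordinates). Camera axes: x right, y down, z forward; pixel columns grow to the right and rows downward; lengths in m; the calibration is good to about 2 mm. A picture is of the moment at which its call begins: read the wrist's pose just before it. camera_params takes no time and is no camera call; for the wrist camera it gives the pose at the moment of the call.
- workorder.close_job(): hands the job in, once; it reports no verdict.
The state is a dict: "time": time; "joint_positions": joint angles; "qd": joint speeds; "joint_torque": joint torques, N m; "position": TCP position; "tool_rot": TCP orientation; "ft_force": force on the tool from outside, world axes, zero at the start; "torque": the same for the moment, N m; "grip_width": opening from 0.0 (shut) to 1.0 (fully open).
Only numpy, scipy, OpenCV 4.12 (cv2) and the standard library are available. Lean on these libraries where they do the work, as an engineer would, in place of code of your own. Each camera call takes 0.05 s, during which the arm holds its last target. There are 200 camera calls.

## Task

Release the white ceramic ball for the mill: with a fingertip, press down the black paddle of the lever on the white ball's side, so that its gate lifts and the ball rolls out into the steel tray, then let the lever come back up so the gate is shut again. Leave the steel ball waiting behind its gate and do not press its lever; do not touch the balls or the tray, pick nothing up, and leave everything else where it stands.

Things in the scene. Friction and masses are not known exactly. Their poses are not given: they have to be found in the camera images.
- feeder: ball feeder fixed to the table: grey base 280 x 220 x 12 mm, two blue lanes sloping down away from the robot, each shut at its low mouth by a clear gate with a yellow top edge, on a yellow rocking lever. Origin on the table midway under the two pivots; x along the lanes to the mouths and tray, y to the left lane and lever. Lane centres y = +22 and -22 mm; levers outside the lanes
- left_paddle (a point): centre of the top face of the black rubber paddle (36 mm along the lever, 36 mm across) on the robot-side end of the feeder's left (+y) yellow rocking lever. At rest it lies at (-106, +76, 138) mm in the feeder's frame and tilts 0.21 rad, its outer (robot-side) end higher; the paddle sinks about 46 mm in full travel, against a spring (about 2.3 N to start, 6 N fully down), and rises by itself when let go
- right_paddle (a point): centre of the top face of the black rubber paddle (36 mm along the lever, 36 mm across) on the robot-side end of the feeder's right (-y) yellow rocking lever. At rest it lies at (-106, -76, 138) mm in the feeder's frame and tilts 0.21 rad, its outer (robot-side) end higher; the paddle sinks about 46 mm in full travel, against a spring (about 2.3 N to start, 6 N fully down), and rises by itself when let go
- left_lever (a joint): angle of the left lever: 0 at rest (paddle up, gate shut), grows as its paddle is pressed, stop at 0.42 rad (paddle fully down, gate lifted about 50 mm). The ball in that lane is free to roll out above about 0.30. Pivot axis level, across the feeder, 105 mm above the table; paddle 110 mm from it on the robot side, gate 120 mm on the far side
- right_lever (a joint): angle of the right lever: 0 at rest (paddle up, gate shut), grows as its paddle is pressed, stop at 0.42 rad (paddle fully down, gate lifted about 50 mm). The ball in that lane is free to roll out above about 0.30. Pivot axis level, across the feeder, 105 mm above the table; paddle 110 mm from it on the robot side, gate 120 mm on the far side
- white_ball: white ceramic grinding ball, 36 mm diameter, about 95 g, origin at its centre; at the start it waits behind the gate of one of the two lanes (left or right), centre about 100 mm beyond the pivots and 66 mm above the table; once its gate is up it takes well under 2 s to roll out
- steel_ball: dark steel grinding ball, 36 mm diameter, about 190 g, origin at its centre; waits behind the gate of the other lane
- tray: loose open steel catch tray under the lane mouths, 110 mm (x) by 200 mm (y), 30 mm high, walls 3 mm; origin at the centre of its underside
- cup: bystander: small steel cup, 52 mm wide, 55 mm high, beside the feeder's left lever; origin at the centre of its underside
- brush: bystander: cleaning brush with blue handle, 170 mm long, lying beside the feeder's right lever; origin on its underside
- disc_a: bystander: steel pin-mill disc, 170 mm across, 28 mm high, lying on the table to the left; origin at the centre of its underside
- disc_b: bystander: steel pin-mill disc, 150 mm across, 28 mm high, lying on the table to the right; origin at the centre of its underside
- jar: bystander: clear jar with blue cap, 70 mm wide, 90 mm high; origin at the centre of its underside
- wrench: bystander: steel wrench, 190 mm long, lying near the robot on the right; origin on its underside
- bowl: bystander: steel bowl, 140 mm wide, 60 mm high; origin at the centre of its underside
Mind the look-alikes: they are no part of the job. What is shaped like the tray but yellow is not meant.

How it is judged:
By the outcome, as a careful person would: the job done as asked, in the order asked, and still so for the second after the job is handed in, with the robot touching nothing.
It also fails if it takes over 32 s, if anything falls off the work surface, if the arm or the gripper's body presses on something with over 40 N, if the wrist force passes 120 N, or if a joint passes its speed limit or range.

## Working session

There is one attempt and no reset: what is moved stays moved. The work goes in short steps, Python scripts to look and compute and a tool call to move; the robot and the scene stay as the last step left them, time stands still between calls to the robot, and variables do not carry over. Pictures are saved under pics/ and viewed, on a budget of 10 in all, crops included, one or two more only if the job needs it, and the job is handed in when it is done.

Besides the shell and the picture viewer there is one more tool, called after "Call:" as name(argument=value, ...), one argument or row to a line, values as JSON. step_arm: Moves the arm, as the interface text tells. Its arguments: {"type":"object","properties":{"increments":{"type":"array"},"force":{"type":"number"}},"required":["increments"]}

```bash
mkdir -p pics; python3 - <<'E'
from bench import get_state, imaging, workorder, ctrl
import cv2,numpy as np
for n in("top","side"):
    cv2.imwrite(f"pics/{n}0.png",imaging.get_image(n))
    p=imaging.camera_params(n);print(n,np.round(p["intrinsics"],1).tolist(),np.round(p["camera_from_world"],3).tolist())
s=get_state();print(s["time"],s["position"],s["tool_rot"],s["grip_width"],ctrl.hold_point_z)
E
```

```text
top [[444.8, 0.0, 320.1], [0.0, 444.8, 202.1], [0.0, 0.0, 1.0]] [[0.02, -1.0, 0.005, -0.04], [-0.988, -0.02, -0.156, 0.548], [0.156, -0.002, -0.988, 1.401], [0.0, 0.0, 0.0, 1.0]]
side [[473.9, 0.0, 320.9], [0.0, 473.9, 194.9], [0.0, 0.0, 1.0]] [[0.945, -0.326, 0.009, -0.502], [-0.244, -0.724, -0.646, 0.189], [0.217, 0.608, -0.763, 1.525], [0.0, 0.0, 0.0, 1.0]]
0.1 [0.26960168 0.59124078 0.40378937] [-6.66695973e-01 -3.06975690e+00  2.63153299e-03] 1.0017000774480558 0.1635
```

View pics/top0.png

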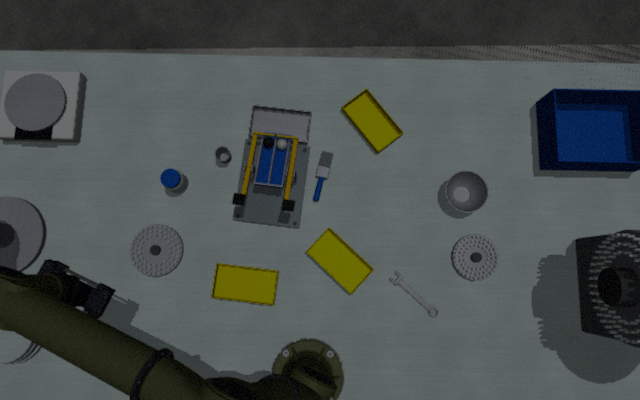

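View pics/side0.png

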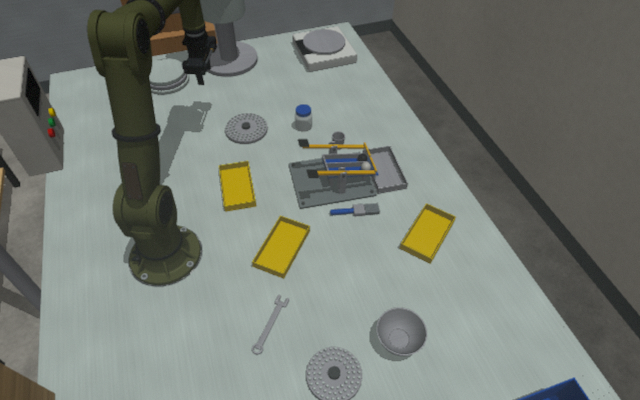

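The top view shows two black paddles at about (239,199) and (289,199). The dark ball is near (268,142) in the left lane and the pale one near (282,143) in the right lane. I'll confirm this in an enlarged crop and measure.

```bash
cat >h.py <<'E'
import numpy as np,cv2
from bench import imaging,get_state
def ray(n,uv,z):
    p=imaging.camera_params(n);T=np.linalg.inv(p["camera_from_world"])
    d=T[:3,:3]@np.linalg.inv(p["intrinsics"])@[uv[0],uv[1],1];o=T[:3,3]
    return o+d*(z-o[2])/d[2]
def proj(n,X):
    p=imaging.camera_params(n);c=(p["camera_from_world"]@np.r_[X,1])[:3];q=p["intrinsics"]@c;return q[:2]/q[2]
E
python3 - <<'E'
from h import *
a=cv2.imread("pics/top0.png");b=cv2.imread("pics/side0.png")
def blobs(m,x0,y0,lo,hi):
    n,l,s,c=cv2.connectedComponentsWithStats(m.astype(np.uint8))
    return [(c[i]+[x0,y0],s[i].tolist()) for i in range(1,n) if lo<s[i,4]<hi]
r=a[95:235,220:325]
for c,s in blobs(r.max(2)<35,220,95,30,300): print("dark",c.round(1),s,ray("top",c,.138).round(4))
for c,s in blobs((r[...,2]>110)&(r[...,0]<70),220,95,30,2000): print("yel",c.round(1),s)
# base corners: grey base
w=np.hstack([cv2.resize(a[95:235,220:325],None,fx=4,fy=4,interpolation=cv2.INTER_CUBIC),cv2.resize(b[120:215,280:375],(380,380),interpolation=cv2.INTER_CUBIC) if 0 else np.vstack([cv2.resize(b[125:215,285:410],(380,274),interpolation=cv2.INTER_CUBIC),np.zeros((286,380,3),np.uint8)])])
cv2.imwrite("pics/crop1.png",np.clip(w*1.6,0,255).astype(np.uint8)[:600,:800])
E
```

```text
dark [287.8 110.2] [47, 13, 43, 6, 57] [0.8224 0.0781 0.138 ]
dark [267.9 142.2] [43, 42, 11, 11, 98] [0.7177 0.1362 0.138 ]
dark [239.1 199. ] [13, 98, 14, 13, 132] [0.5379 0.2167 0.138 ]
dark [287.5 204.9] [61, 103, 14, 13, 130] [0.5228 0.0696 0.138 ]
```

View pics/crop1.png

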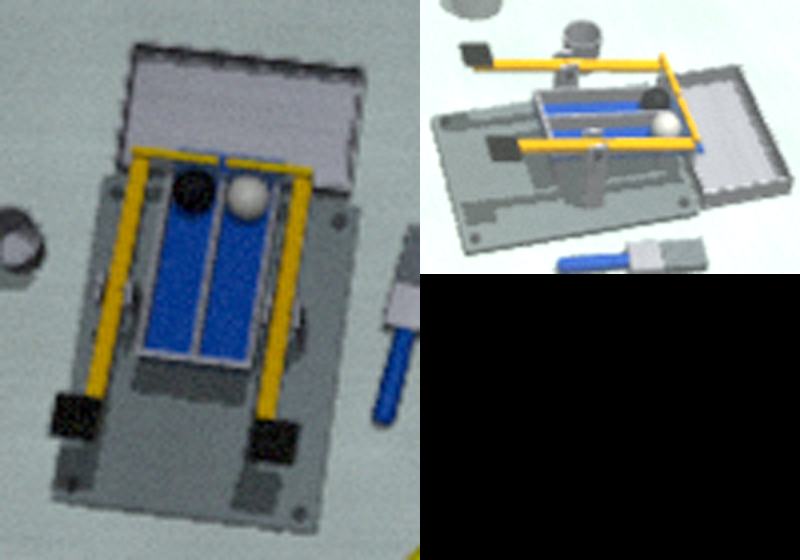

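The white ball is at crop (248,197), in the right lane; the steel ball is at (193,190), in the left. So the lever I want is the right one, with its paddle at crop (275,440), full pixel (287.5,205). The paddles measure 148 mm apart against 152 expected, which fits. Next I'll cross-check in the side view and compute the move.

```bash
python3 - <<'E'
from h import *
from scipy.spatial.transform import Rotation as R
P=ray("top",(287.5,204.9),.138);L=ray("top",(239.1,199),.138)
print("side proj",proj("side",P),"expect ~(313,174); left",proj("side",L),"expect ~(303,143)")
s=get_state();M=R.from_rotvec(s["tool_rot"]).as_matrix();print(M.round(3))
y=L-P;print("yaw y deg",np.degrees(np.arctan2(y[1],y[0])),"tool y",np.degrees(np.arctan2(M[1,1],M[0,1])))
T=np.r_[P[:2],.182+.165]
print(T,"tool shift",M.T@(T-s["position"]))
E
```

```text
side proj [312.13651403 171.5735307 ] expect ~(313,174); left [303.02741639 141.57942407] expect ~(303,143)
[[-0.91   0.415 -0.001]
 [ 0.415  0.91  -0.002]
 [-0.    -0.002 -1.   ]]
yaw y deg 84.16028882535618 tool y 65.493350305801
[0.52279863 0.06952106 0.347     ] tool shift [-0.4467908  -0.36959704  0.05745616]
```

Both views agree to 2 px. Moving over the paddle at the same height, with the claw shut.

Call:
step_arm(
  increments=[
    {"claw": 0, "tx": -0.015, "ty": -0.0125, "tz": 0},
    {"claw": 0, "tx": -0.045, "ty": -0.037, "tz": 0},
    {"claw": 0, "tx": -0.075, "ty": -0.062, "tz": 0},
    {"claw": 0, "tx": -0.105, "ty": -0.087, "tz": 0},
    {"claw": 0, "tx": -0.135, "ty": -0.112, "tz": 0},
    {"claw": 0, "tx": -0.165, "ty": -0.137, "tz": 0},
    {"claw": 0, "tx": -0.195, "ty": -0.162, "tz": 0},
    {"claw": 0, "tx": -0.225, "ty": -0.187, "tz": 0},
  ],
)

```text
invalid input at $.increments[0]: expected keys claw, tx, ty, tz, spin
```

Call:
step_arm(
  increments=[
    {"claw": 0, "tx": -0.03, "ty": -0.025, "tz": 0},
    {"claw": 0, "tx": -0.06, "ty": -0.05, "tz": 0},
    {"claw": 0, "tx": -0.09, "ty": -0.075, "tz": 0},
    {"claw": 0, "tx": -0.12, "ty": -0.1, "tz": 0},
    {"claw": 0, "tx": -0.15, "ty": -0.125, "tz": 0},
    {"claw": 0, "tx": -0.18, "ty": -0.15, "tz": 0},
    {"claw": 0, "tx": -0.21, "ty": -0.172, "tz": 0},
    {"claw": 0, "tx": -0.222, "ty": -0.183, "tz": 0},
  ],
)

```text
invalid input at $.increments[0]: expected keys claw, tx, ty, tz, spin
```

Call:
step_arm(
  increments=[
    {"claw": 0, "spin": -6.3},
    {"claw": 0, "spin": -12.6},
    {"claw": 0, "spin": -18.7},
    {"claw": 0, "spin": -18.7},
  ],
)

```text
invalid input at $.increments[0]: expected keys claw, tx, ty, tz, spin
```

```bash
python3 - <<'E'
from h import *
from scipy.spatial.transform import Rotation as R
s=get_state();M=R.from_rotvec(s["tool_rot"]).as_matrix();print(s["time"],s["position"],s["ft_force"],s["grip_width"],M.round(3))
print(M.T@(np.array([.5228,.0695,.347])-s["position"]))
b=imaging.get_image("side");w=imaging.get_image("wrist")
cv2.imwrite("pics/mid.png",np.vstack([cv2.resize(b[90:240,240:440],(800,600))[:, :]]))
E
```

```text
0.1 [0.26960168 0.59124078 0.40378937] [ 0.05278909  0.04346902 -0.17126932] 1.0017000774480558 [[-0.91   0.415 -0.001]
 [ 0.415  0.91  -0.002]
 [-0.    -0.002 -1.   ]]
[-0.44680078 -0.36961564  0.0574562 ]
```

View pics/mid.png

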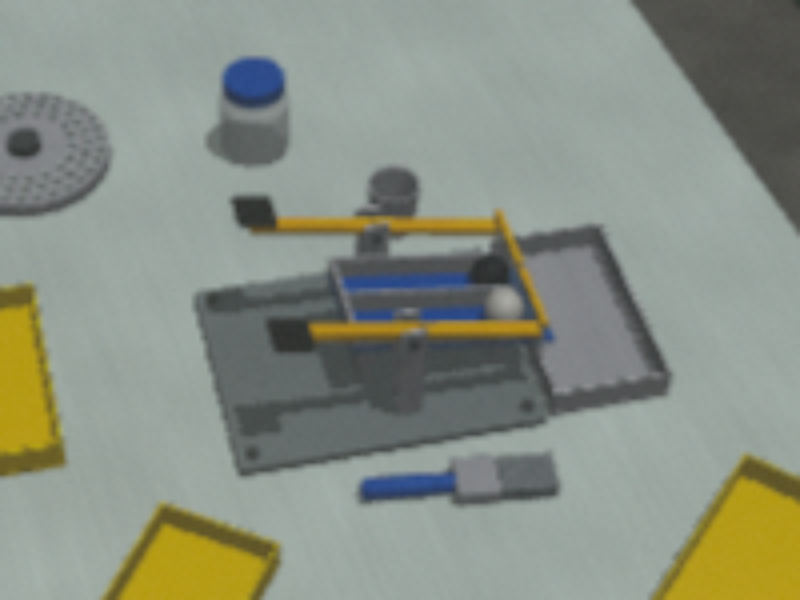

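The moves were refused because each row must have all five keys, so nothing moved. This picture shows the undisturbed scene: white ball at (505,303) on the near, right side, and its paddle at (290,333). Resending.

Call:
step_arm(
  increments=[
    {"claw": 0, "tx": -0.015, "ty": -0.0125, "tz": 0, "spin": 0},
    {"claw": 0, "tx": -0.045, "ty": -0.037, "tz": 0, "spin": 0},
    {"claw": 0, "tx": -0.075, "ty": -0.062, "tz": 0, "spin": 0},
    {"claw": 0, "tx": -0.105, "ty": -0.087, "tz": 0, "spin": 0},
    {"claw": 0, "tx": -0.135, "ty": -0.112, "tz": 0, "spin": 0},
    {"claw": 0, "tx": -0.165, "ty": -0.137, "tz": 0, "spin": 0},
    {"claw": 0, "tx": -0.195, "ty": -0.162, "tz": 0, "spin": 0},
    {"claw": 0, "tx": -0.225, "ty": -0.187, "tz": 0, "spin": 0},
  ],
)

```text
time: 0.87
position: [0.3972, 0.326, 0.4048]
tool_rot: [0.667, 3.07, 0.001]
ft_force: [1.0, 0.5, -0.2]
grip_width: 0.478
```

Call:
step_arm(
  increments=[
    {"claw": 0, "tx": -0.03, "ty": -0.025, "tz": 0, "spin": 0},
    {"claw": 0, "tx": -0.06, "ty": -0.05, "tz": 0, "spin": 0},
    {"claw": 0, "tx": -0.09, "ty": -0.075, "tz": 0, "spin": 0},
    {"claw": 0, "tx": -0.12, "ty": -0.1, "tz": 0, "spin": 0},
    {"claw": 0, "tx": -0.15, "ty": -0.125, "tz": 0, "spin": 0},
    {"claw": 0, "tx": -0.18, "ty": -0.15, "tz": 0, "spin": 0},
    {"claw": 0, "tx": -0.21, "ty": -0.172, "tz": 0, "spin": 0},
    {"claw": 0, "tx": -0.222, "ty": -0.183, "tz": 0, "spin": 0},
  ],
)

```text
time: 1.53
position: [0.5244, 0.0637, 0.405]
tool_rot: [0.676, 3.066, -0.003]
ft_force: [-0.3, -0.3, 0.3]
grip_width: 0.011
```

Call:
step_arm(
  increments=[
    {"claw": 0, "tx": 0, "ty": 0, "tz": 0, "spin": -6.3},
    {"claw": 0, "tx": 0, "ty": 0, "tz": 0, "spin": -12.6},
    {"claw": 0, "tx": 0, "ty": 0, "tz": 0, "spin": -18.7},
    {"claw": 0, "tx": 0, "ty": 0, "tz": 0, "spin": -18.7},
    {"claw": 0, "tx": 0, "ty": 0, "tz": 0, "spin": -18.7},
  ],
)

```text
time: 1.95
position: [0.5228, 0.0693, 0.4047]
tool_rot: [-0.164, -3.137, -0.0]
ft_force: [0.4, -0.1, -0.1]
grip_width: 0.006
```

```bash
python3 - <<'E'
from h import *
from scipy.spatial.transform import Rotation as R
w=imaging.get_image("wrist")
s=get_state();M=R.from_rotvec(s["tool_rot"]).as_matrix();print(s["time"],s["position"],s["ft_force"],s["grip_width"],M.round(3))
print(M.T@(np.array([.5228,.0695,.347])-s["position"]))
print("paddle in wrist px",proj("wrist",np.array([.5228,.0695,.138])),"tip",proj("wrist",s["position"]+M@[0,0,.182]))
cv2.imwrite("pics/wrist1.png",w)
E
```

```text
2.0 [0.52282414 0.0694127  0.40468614] [ 0.00207737 -0.06153272 -0.28671685] 0.0063912261152841154 [[-0.995  0.104 -0.   ]
 [ 0.104  0.995  0.   ]
 [ 0.     0.    -1.   ]]
[2.65080377e-05 8.38856322e-05 5.76861414e-02]
paddle in wrist px [319.78263686 201.72589392] tip [319.33673035 244.50134094]
```

View pics/wrist1.png

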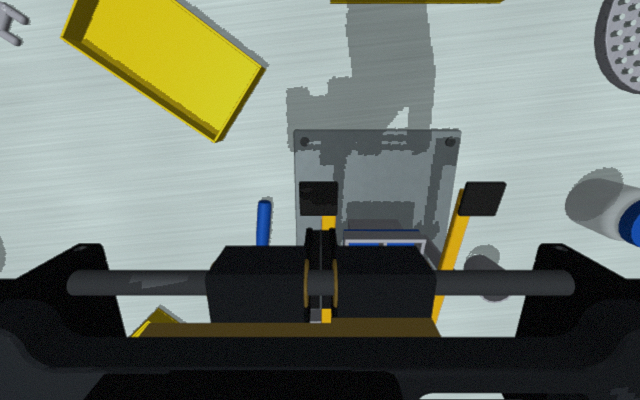

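The wrist view shows the right paddle at (319,198) against a predicted (320,202), so it sits about 3 mm toward the robot. The shut fingers are at (320,245), aligned with it. Descending with a 3 mm correction.

Call:
step_arm(
  increments=[
    {"claw": 0, "tx": 0.003, "ty": 0, "tz": 0.015, "spin": 0},
    {"claw": 0, "tx": 0.003, "ty": 0, "tz": 0.035, "spin": 0},
    {"claw": 0, "tx": 0.003, "ty": 0, "tz": 0.055, "spin": 0},
    {"claw": 0, "tx": 0.003, "ty": 0, "tz": 0.07, "spin": 0},
    {"claw": 0, "tx": 0.003, "ty": 0, "tz": 0.075, "spin": 0},
    {"claw": 0, "tx": 0.003, "ty": 0, "tz": 0.075, "spin": 0},
  ],
)

```text
time: 2.5
position: [0.5194, 0.0697, 0.3285]
tool_rot: [-0.161, -3.135, 0.002]
ft_force: [0.4, -0.3, 0.9]
grip_width: 0.004
```

Call:
step_arm(
  increments=[
    {"claw": 0, "tx": 0, "ty": 0, "tz": 0.005, "spin": 0},
    {"claw": 0, "tx": 0, "ty": 0, "tz": 0.01, "spin": 0},
    {"claw": 0, "tx": 0, "ty": 0, "tz": 0.015, "spin": 0},
    {"claw": 0, "tx": 0, "ty": 0, "tz": 0.02, "spin": 0},
    {"claw": 0, "tx": 0, "ty": 0, "tz": 0.02, "spin": 0},
    {"claw": 0, "tx": 0, "ty": 0, "tz": 0.02, "spin": 0},
  ],
)

```text
time: 3.0
position: [0.52, 0.0697, 0.3097]
tool_rot: [0.159, 3.137, 0.0]
ft_force: [-0.2, -0.6, 1.2]
grip_width: 0.001
```

Call:
step_arm(
  increments=[
    {"claw": 0, "tx": 0, "ty": 0, "tz": 0.004, "spin": 0},
    {"claw": 0, "tx": 0, "ty": 0, "tz": 0.008, "spin": 0},
    {"claw": 0, "tx": 0, "ty": 0, "tz": 0.008, "spin": 0},
    {"claw": 0, "tx": 0, "ty": 0, "tz": 0.008, "spin": 0},
  ],
)

```text
time: 3.33
position: [0.5198, 0.0697, 0.3014]
tool_rot: [-0.159, -3.137, 0.0]
ft_force: [-0.5, 1.3, 0.8]
grip_width: 0.003
```

```bash
python3 - <<'E'
from h import *
b=imaging.get_image("side");s=get_state();print(s["position"],s["ft_force"])
cv2.imwrite("pics/press1.png",cv2.resize(b[90:240,240:440],(800,600)))
E
```

```text
[0.52000511 0.06959249 0.30151915] [-0.60234048  0.00994324  0.20374247]
```

View pics/press1.png

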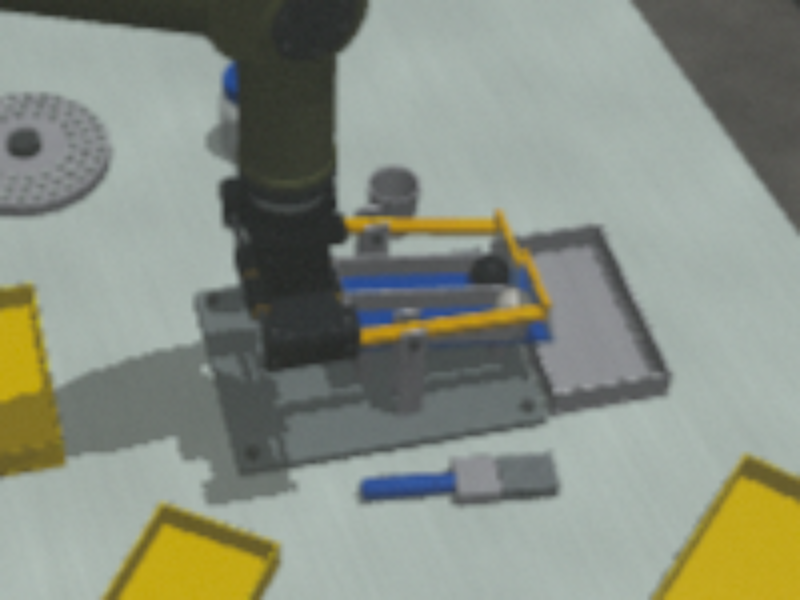

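The right lever is tilting and its gate is rising at (540,310); the white ball is still held and the left lever is unmoved. Pressing 21 mm further, to about 0.37 rad, then holding.

Call:
step_arm(
  increments=[
    {"claw": 0, "tx": 0, "ty": 0, "tz": 0.005, "spin": 0},
    {"claw": 0, "tx": 0, "ty": 0, "tz": 0.01, "spin": 0},
    {"claw": 0, "tx": 0, "ty": 0, "tz": 0.015, "spin": 0},
    {"claw": 0, "tx": 0, "ty": 0, "tz": 0.02, "spin": 0},
    {"claw": 0, "tx": 0, "ty": 0, "tz": 0.021, "spin": 0},
    {"claw": 0, "tx": 0, "ty": 0, "tz": 0.021, "spin": 0},
    {"claw": 0, "tx": 0, "ty": 0, "tz": 0.021, "spin": 0},
    {"claw": 0, "tx": 0, "ty": 0, "tz": 0.021, "spin": 0},
  ],
)

```text
time: 4.05
position: [0.52, 0.0696, 0.281]
tool_rot: [0.159, 3.137, 0.0]
ft_force: [-3.2, 0.3, 7.0]
grip_width: 0.009
```

Call:
step_arm(
  increments=[
    {"claw": 0, "tx": 0, "ty": 0, "tz": 0, "spin": 0},
    {"claw": 0, "tx": 0, "ty": 0, "tz": 0, "spin": 0},
    {"claw": 0, "tx": 0, "ty": 0, "tz": 0, "spin": 0},
    {"claw": 0, "tx": 0, "ty": 0, "tz": 0, "spin": 0},
    {"claw": 0, "tx": 0, "ty": 0, "tz": 0, "spin": 0},
    {"claw": 0, "tx": 0, "ty": 0, "tz": 0, "spin": 0},
    {"claw": 0, "tx": 0, "ty": 0, "tz": 0, "spin": 0},
    {"claw": 0, "tx": 0, "ty": 0, "tz": 0, "spin": 0},
  ],
)

```text
time: 4.72
position: [0.52, 0.0696, 0.2811]
tool_rot: [0.159, 3.137, 0.0]
ft_force: [-1.8, -0.2, 5.8]
grip_width: 0.002
```

Call:
step_arm(
  increments=[
    {"claw": 0, "tx": 0, "ty": 0, "tz": 0, "spin": 0},
    {"claw": 0, "tx": 0, "ty": 0, "tz": 0, "spin": 0},
    {"claw": 0, "tx": 0, "ty": 0, "tz": 0, "spin": 0},
    {"claw": 0, "tx": 0, "ty": 0, "tz": 0, "spin": 0},
    {"claw": 0, "tx": 0, "ty": 0, "tz": 0, "spin": 0},
    {"claw": 0, "tx": 0, "ty": 0, "tz": 0, "spin": 0},
    {"claw": 0, "tx": 0, "ty": 0, "tz": 0, "spin": 0},
    {"claw": 0, "tx": 0, "ty": 0, "tz": 0, "spin": 0},
  ],
)

```text
time: 5.38
position: [0.52, 0.0696, 0.2811]
tool_rot: [0.159, 3.137, 0.0]
ft_force: [-3.0, 0.6, 7.0]
grip_width: 0.005
```

```bash
python3 - <<'E'
from h import *
b=imaging.get_image("side");s=get_state();print(s["position"],s["ft_force"])
cv2.imwrite("pics/press2.png",cv2.resize(b[90:240,240:440],(800,600)))
E
```

```text
[0.52001667 0.06957489 0.28110704] [-2.56124491 -0.61503632  5.80207555]
```

View pics/press2.png

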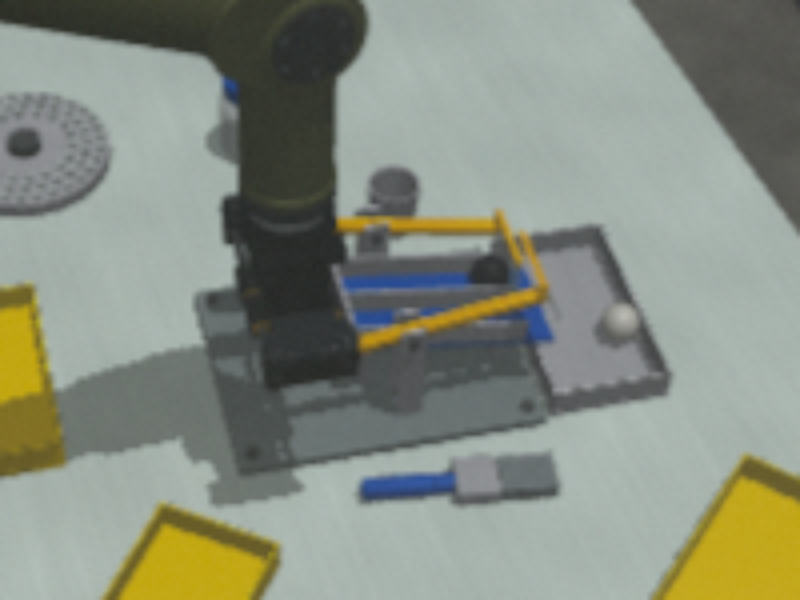

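The white ball is in the steel tray at (620,323), and the steel ball is still behind its gate at (488,270). Raising smoothly and well clear.

Call:
step_arm(
  increments=[
    {"claw": 0, "tx": 0, "ty": 0, "tz": -0.008, "spin": 0},
    {"claw": 0, "tx": 0, "ty": 0, "tz": -0.017, "spin": 0},
    {"claw": 0, "tx": 0, "ty": 0, "tz": -0.026, "spin": 0},
    {"claw": 0, "tx": 0, "ty": 0, "tz": -0.035, "spin": 0},
    {"claw": 0, "tx": 0, "ty": 0, "tz": -0.044, "spin": 0},
    {"claw": 0, "tx": 0, "ty": 0, "tz": -0.055, "spin": 0},
    {"claw": 0, "tx": 0, "ty": 0, "tz": -0.075, "spin": 0},
    {"claw": 0, "tx": 0, "ty": 0, "tz": -0.1, "spin": 0},
  ],
)

```text
time: 6.1
position: [0.5188, 0.0696, 0.38]
tool_rot: [-0.159, -3.133, 0.002]
ft_force: [-0.3, -0.9, 0.0]
grip_width: 0.012
```

Call:
step_arm(
  increments=[
    {"claw": 0, "tx": 0, "ty": 0, "tz": -0.025, "spin": 0},
    {"claw": 0, "tx": 0, "ty": 0, "tz": -0.04, "spin": 0},
    {"claw": 0, "tx": 0, "ty": 0, "tz": -0.04, "spin": 0},
    {"claw": 0, "tx": 0, "ty": 0, "tz": -0.04, "spin": 0},
    {"claw": 0, "tx": 0, "ty": 0, "tz": -0.04, "spin": 0},
    {"claw": 0, "tx": 0, "ty": 0, "tz": -0.04, "spin": 0},
  ],
)

```text
time: 6.6
position: [0.5194, 0.0696, 0.4192]
tool_rot: [-0.159, -3.135, 0.001]
ft_force: [0.1, -0.1, -1.8]
grip_width: 0.002
```

```bash
python3 - <<'E'
from h import *
b=imaging.get_image("side");s=get_state();print(s["time"],s["position"],s["ft_force"],np.abs(s["qd"]).max())
cv2.imwrite("pics/end.png",cv2.resize(b[90:240,240:440],(800,600)))
E
```

```text
6.65 [0.51946858 0.06965235 0.41928462] [ 0.55066343 -0.2822953   0.40099841] 0.006688923637501536
```

View pics/end.png

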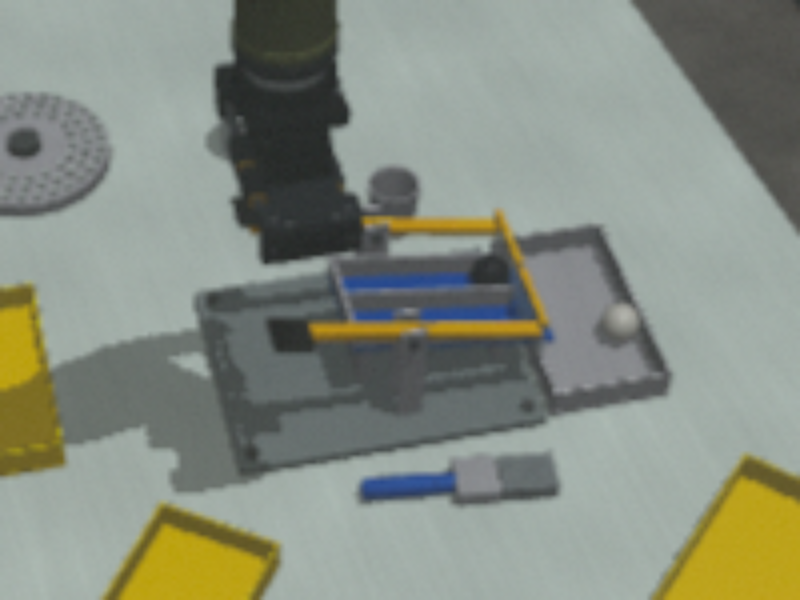

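The right lever is back at rest with its paddle at (290,333) and its gate shut. The white ball lies still in the tray at (620,323), and the steel ball is still held at (488,270). Handing in.

```bash
python3 -c "
from bench import workorder
print(workorder.close_job())"
```

```text
the job is handed in; nothing more can be done
None
```

The white ball is out in the steel tray, its gate is shut again, and the job is handed in. I pressed the right paddle with the shut fingertips, held it about 1.5 s, then lifted clear. The robot's clock read 6.65 s just before hand-in.

**Last picture:** the right lever is back at its rest position and the white ball lies still in the tray. The steel ball is still behind its left gate. The tray, brush and cup look where they started.

**Force:** it read 6–7 N while the paddle was held down and about 0 after lifting, so the robot is touching nothing.

**What failed or disagreed:**
- **Refused calls:** my first three move calls were refused because rows lacked some keys. Nothing moved.
- **Low force early in the press:** it read about 1 N where I expected at least 2.3 N. The pictures showed the lever moving as it should.
- **Paddle position:** the wrist view put it about 3 mm nearer the robot than the top view did, and I corrected for that.
- **Left paddle:** the gripper hid it in the last picture. Its lever and gate looked unmoved.

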